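# Shim the laser head level on the breadboard

### The arm

A 6-joint arm with a two-finger parallel gripper is mounted at the origin on the work surface. World frame = base frame: x ahead of the robot, y to its left, z up, the work surface at z = 0. Lengths are in m, angles in rad, forces in N, time in s.
With the tool pointing down it reaches from about 0.4 to 0.825 m from the base axis. Payload 7 kg.
Tool frame: the origin (TCP) lies between the finger pads; the fingertips stand 25 mm ahead of it and the grasp point (between the pads) lies 6 mm ahead of it (arm.tip_extent is the z of the fingertips in the tool frame, in m); z points along the fingers, x is the direction in which the jaws open and shut, and the axes are right-handed (so a half turn about z gives the same grasp; the last joint's range is limited). The gripper opens to 88 mm and grips with 3 to 60 N. Pads are 19 mm wide; open, the fingers measure 130 mm over their backs; the gripper's body (78 mm by 193 mm) begins 47 mm behind the grasp point.
Start: joints at [-0.963, 0.359, 0.012, 0, -1.224, -0.288], TCP at [0.212, -0.641, 0.252] pointing down, gripper open.
Joint ranges: [-3.07, 3.07], [-1.43, 2.12], [-1.02, 1.25], [-3.03, 1.67], [-3.05, -0], [-3.03, 3.03]. Speed limits (rad/s): [2.39, 2.39, 3.01, 3.14, 3.14, 3.14].

### API

Orientations are given as [roll, pitch, yaw] about the fixed x, y, z axes, in that order (R = Rz(yaw) Ry(pitch) Rx(roll)).
In Python, from station import monitor, grab_frame, job_done, arm gives the robot as it stands.
- The arm moves only by the shell command python3 -m jog 'ROWS' [FORCE]. ROWS is JSON, a list that holds one entry, the list of rows, each a list of 7 numbers: the shift along the world's x, y, z in m, then the turn, a rotation vector about the world's x, y, z in rad, then the opening, from 0 (shut) to 1 (fully open). In form: [[[dx, dy, dz, ax, ay, az, claw], ...]]. A call has 1 to 20 rows; each row shifts and turns the commanded pose from where the row before left it; what a row does not reach is not made up. A row lasts 1/8 s, in which the tool goes at most 62.5 mm and 10.7 degrees, less where a joint would pass 70% of its speed; a pose out of reach is approached as far as the arm can. A call is refused whole if a number of a shift passes 0.0625 or a number of a turn 0.188, either way. A call with a gripper value outside its range is refused whole. The fingers move at their own pace and stop on an object; FORCE is the grip in N (left out, the last holds). Time passes only in rows, so rows that do not move let the fingers close. It gives the time, the measured TCP pose, the force and the opening at its end, in the units of the state.
- monitor.get_state(): the state, without advancing time (a new reading comes with each control period).
- grab_frame(name): name is "side" or "top" or "wrist"; returns a dict with "pixels" (420x560x3 uint8, red, green, blue), "K" (3x3 intrinsics, pixels), "view" (4x4, takes a point from world to camera coordinates); the wrist camera has in their place "hand_eye" (4x4, takes a point from camera to tool coordinates, whose origin is the TCP and whose axes are the tool frame's). Camera axes: x right, y down, z forward; pixel columns grow to the right and rows downward; lengths in m; the calibration is good to about 2 mm. A picture is of the moment at which its call begins: read the wrist's pose just before it. There is no depth.
- job_done(): hands the job in, once; it reports no verdict.
The state is a dict: "t": time; "q": joint angles; "qd": joint speeds; "joint_efforts": joint torques, N m; "eef_pos": TCP position; "ee_rot": TCP orientation; "force": force on the tool from outside, world axes, zero at the start; "moment": the same for the moment, N m; "width": finger opening in m.
Only numpy, scipy, OpenCV 4.12 (cv2) and the standard library are available. Lean on these libraries where they do the work, as an engineer would, in place of code of your own. Each camera call takes 0.05 s, during which the arm holds its last target.

### The job

On the black breadboard, stack the right spacer plates neatly, centred on the steel pad, so that the stack comes up to the same height as the support post facing the pad. Then lay the laser head gently across the stack and that post like a bridge, centred midway between them and level, and let go of it. Do not disturb the other things on the bench (the clamp, driver, spirit level, jar and the two optic mounts).

Things in the scene. Friction and masses are not known exactly. Their poses are not given: they have to be found in the camera images.
- board: Black perforated optical breadboard fixed to the bench, 320 x 220 mm, 12 mm thick. Origin at the centre of its underside (on the bench); x along the 320 mm side, away from the robot, y along the 220 mm side, z up. Near its robot-side end it carries the steel pad (at -y) and, 130 mm from it along +y, one support post.
- pad (a point): Centre of the top face of the steel pad fixed on the breadboard, 90 mm (board x) by 70 mm (board y), 6 mm thick; its top is 18 mm above the bench. The spacer plates are to be stacked here.
- post_place (a point): The place on the breadboard's top face (12 mm above the bench) where the support post that faces the pad stands, 130 mm from the pad along the board's +y. One of the three posts stands here; which one differs from time to time.
- station (a point): Point on the breadboard's top face midway between the pad's centre and the facing post's axis.
- post_low_top (a point): Centre of the flat round top (60 mm across) of an aluminium post fixed on the breadboard, 46 mm tall from the breadboard's top, so its top is 58 mm above the bench and 40 mm above the pad's top. The other two posts stand spare at the far end of the board.
- post_mid_top (a point): Centre of the flat round top (60 mm across) of an aluminium post fixed on the breadboard, 66 mm tall from the breadboard's top, so its top is 78 mm above the bench and 60 mm above the pad's top. The other two posts stand spare at the far end of the board.
- post_high_top (a point): Centre of the flat round top (60 mm across) of an aluminium post fixed on the breadboard, 74 mm tall from the breadboard's top, so its top is 86 mm above the bench and 68 mm above the pad's top. The other two posts stand spare at the far end of the board.
- plate12_c (a point): Centre (half-way up) of a loose plain aluminium spacer plate, 80 mm (x) by 50 mm (y), 12 mm thick (z), 0.13 kg, lying flat on the bench.
- plate20_c (a point): Centre (half-way up) of a loose plain aluminium spacer plate, 80 mm (x) by 50 mm (y), 20 mm thick (z), 0.22 kg, lying flat on the bench.
- plate28_c (a point): Centre (half-way up) of a loose plain aluminium spacer plate, 80 mm (x) by 50 mm (y), 28 mm thick (z), 0.30 kg, lying flat on the bench.
- plate48_c (a point): Centre (half-way up) of a loose plain aluminium spacer plate, 80 mm (x) by 50 mm (y), 48 mm thick (z), 0.52 kg, lying flat on the bench.
- laser_c (a point): Centre of the laser head, 28 mm above its flat underside: an aluminium base bar 200 mm (x) by 40 mm (y), 10 mm thick, with a black tube (40 mm across, 190 mm long) along x on it and in the middle a black square block 50 mm (x) by 44 mm (y) whose vertical flat sides run from the base bar up to 56 mm above the underside: grip it there across y. It lies flat on the bench. About 0.6 kg, balanced at its middle; either end may face either way.
- clamp: Bystander, to be left alone: small black fork clamp, 55 x 30 x 10 mm, lying among the plates. Origin at its underside.
- driver: Bystander, to be left alone: black-handled screwdriver 180 mm long, lying on the bench. Origin at its underside.
- level: Bystander, to be left alone: yellow spirit level 150 x 24 x 42 mm. Origin at its underside.
- lens_mount: Bystander, to be left alone: black lens mount on a post, 135 mm tall. Origin at its underside.
- mirror_mount: Bystander, to be left alone: black mirror mount on a post, 135 mm tall. Origin at its underside.
- jar: Bystander, to be left alone: glass jar 56 mm across, 70 mm tall. Origin at its underside.
Mind the look-alikes: they are no part of the job. What is shaped like the part that bears plate48_c but orange or purple is not meant.

How it is judged:
On the way:
1. two or three spacer plates whose thicknesses add up to one of the post heights above the pad lie stacked on the pad (centres within 20 mm of the pad's centre) ((horizontal distance between each of plate12_c, plate28_c and pad below 0.02 m or horizontal distance between each of plate12_c, plate48_c and pad below 0.02 m or horizontal distance between each of plate12_c, plate20_c, plate28_c and pad below 0.02 m or horizontal distance between each of plate20_c, plate48_c and pad below 0.02 m)), for 0.2 s.
At the end, for the whole second after the job is handed in: The chosen plates lie on the pad, centres within 20 mm of the pad's centre; the laser head rests on a plate and on a post, level within 0.03 rad, its centre within 20 mm horizontally of the midpoint between pad and post, its length within 0.15 rad of the line from pad to post, and is at rest ((horizontal distance between each of plate12_c, plate28_c and pad below 0.02 m or horizontal distance between each of plate12_c, plate48_c and pad below 0.02 m or horizontal distance between each of plate12_c, plate20_c, plate28_c and pad below 0.02 m or horizontal distance between each of plate20_c, plate48_c and pad below 0.02 m) and angle between laser_c's own z axis and vertical below 0.03 rad and horizontal distance between laser_c and station below 0.02 m and angle between the x axis of laser_c and the y axis of board, either way round below 0.15 rad and (contact force between laser and plate12 above 0.3 N or contact force between laser and plate20 above 0.3 N or contact force between laser and plate28 above 0.3 N or contact force between laser and plate48 above 0.3 N) and (contact force between laser and post_low above 0.3 N or contact force between laser and post_mid above 0.3 N or contact force between laser and post_high above 0.3 N) and linear speed of laser below 0.02 m/s); the robot touches nothing.
It fails at once if a bystander is moved more than 30 mm (distance of any of clamp, driver, level, lens_mount, mirror_mount, jar from where it was at the start of the episode above 0.03 m).
It fails at once if the laser head is dropped or slammed down: it moves faster than 0.55 m/s over its place, with its centre less than 160 mm above the bench (horizontal distance between laser_c and station below 0.05 m and height (world z) of laser_c below 0.16 m and linear speed of laser above 0.55 m/s).
It also fails if it takes over 67 s, if anything falls off the work surface, if the arm or the gripper's body presses on something with over 40 N, if the wrist force passes 120 N, or if a joint passes its speed limit or range.

## Working session

There is one attempt and no reset: what is moved stays moved. The work goes in short steps, Python scripts to look and compute and a shell command to move; the robot and the scene stay as the last step left them, time stands still between calls to the robot, and variables do not carry over. Pictures are saved under pics/ and viewed, and the job is handed in when it is done.

```bash
ls; mkdir -p pics; cat > h.py <<'E'
import numpy as np,cv2
from station import monitor, grab_frame, job_done, arm
def save(n,name):
    f=grab_frame(n); cv2.imwrite(f'pics/{name}.png',f['pixels'][:,:,::-1]); np.savez(f'pics/{name}.npz',**f); return f
def toplane(f,uv,z):
    # world pts for pixels at height z
    V=f['view'];R=V[:3,:3];t=V[:3,3];c=-R.T@t
    uv=np.atleast_2d(uv).astype(float)
    d=(R.T@np.linalg.inv(f['K'])@np.c_[uv,np.ones(len(uv))].T).T
    s=(z-c[2])/d[:,2]
    return c+d*s[:,None]
def proj(f,p):
    p=np.atleast_2d(p);V=f['view'];q=(V[:3,:3]@p.T).T+V[:3,3];q=(f['K']@q.T).T
    return q[:,:2]/q[:,2:]
E
python3 - <<'E'
from h import *
s=monitor.get_state();print(s['t'],s['eef_pos'],s['ee_rot'],s['width'])
for n in ['top','side']:
    f=save(n,n+'0');print(f['K'].tolist(),f['view'].round(3).tolist())
print(arm.tip_extent)
E
```

```text
pics
0.0 [ 0.21202345 -0.64035712  0.25062558] [-3.14141880e+00 -1.65120966e-03  1.89048202e+00] 0.08777845043357185
[[448.80784964965915, 0.0, 279.10553516131796], [0.0, 448.80784964965915, 211.6653226902048], [0.0, 0.0, 1.0]] [[0.024, -1.0, -0.006, -0.005], [-0.993, -0.023, -0.113, 0.576], [0.113, 0.009, -0.994, 1.31], [0.0, 0.0, 0.0, 1.0]]
[[420.05505494140624, 0.0, 277.73824632780156], [0.0, 420.05505494140624, 204.30931940772976], [0.0, 0.0, 1.0]] [[-0.984, -0.179, -0.004, 0.553], [-0.108, 0.61, -0.785, 0.121], [0.143, -0.772, -0.619, 1.288], [0.0, 0.0, 0.0, 1.0]]
0.025
```

View pics/top0.png

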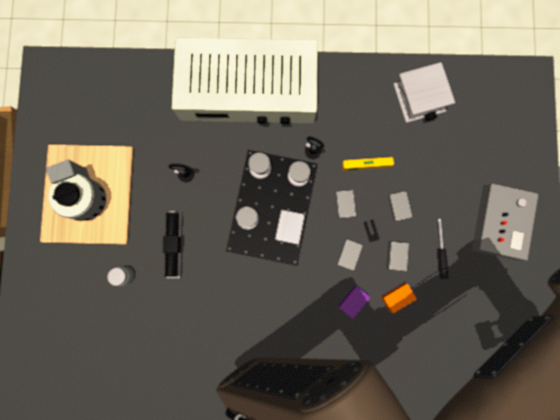

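View pics/side0.png

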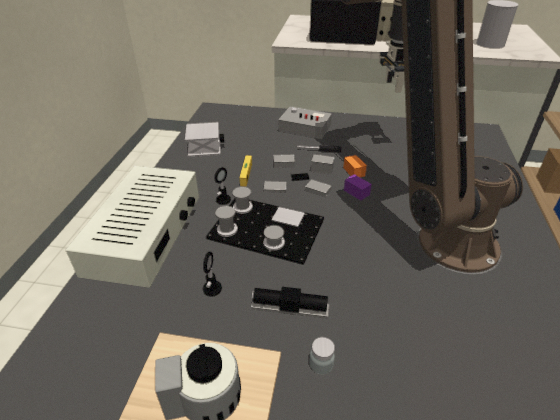

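```bash
python3 - <<'E'
from h import *
a=cv2.imread('pics/top0.png');b=cv2.imread('pics/side0.png')
A=cv2.resize(a[140:320,215:455],None,fx=3.3,fy=3.3,interpolation=cv2.INTER_CUBIC)
B=cv2.resize(b[135:265,200:390],None,fx=4.2,fy=4.2,interpolation=cv2.INTER_CUBIC)
cv2.imwrite('pics/a1.png',A);cv2.imwrite('pics/b1.png',B)
E
```

```text
(no output)
```

View pics/a1.png

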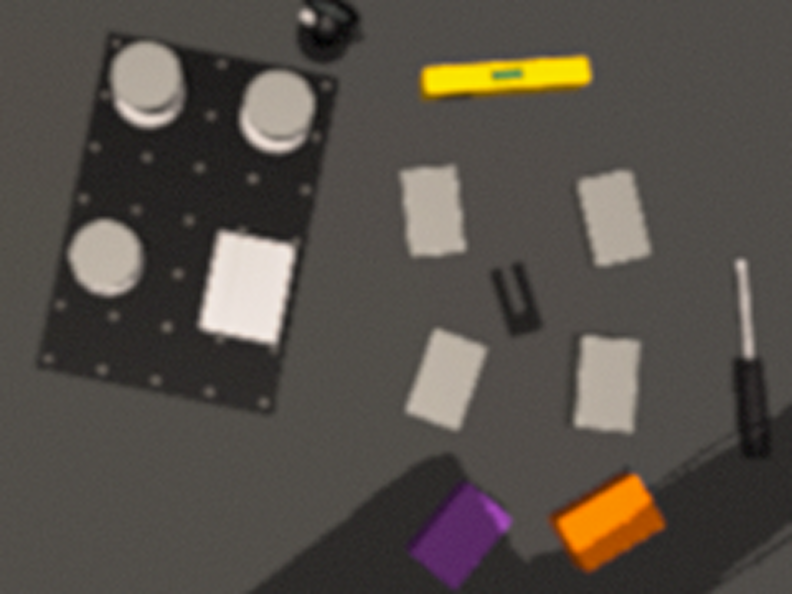

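View pics/b1.png

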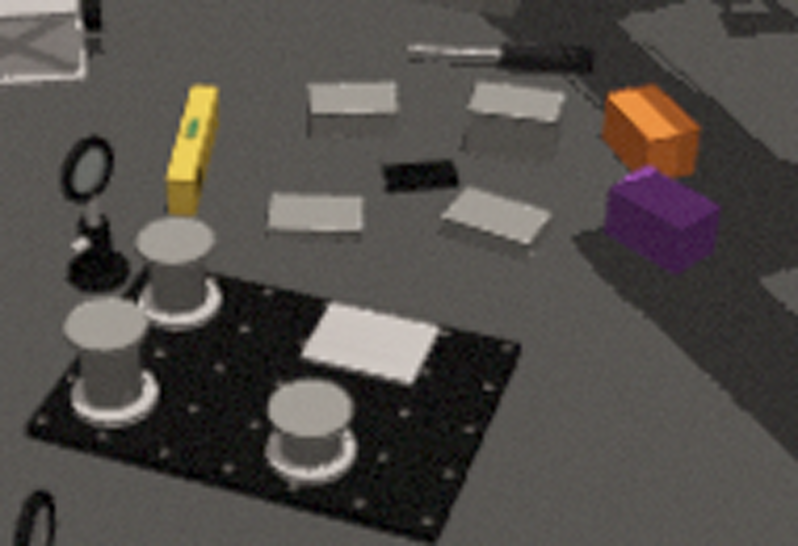

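```bash
cat >> h.py <<'E'
def tri(ft,fs,ut,us):
    A=[]
    for f,u in((ft,ut),(fs,us)):
        P=f['K']@f['view'][:3];A+= [u[0]*P[2]-P[0],u[1]*P[2]-P[1]]
    A=np.array(A);x,*_=np.linalg.lstsq(A[:,:3],-A[:,3],rcond=None);return x
def blobs(f,roi,thr,amin=60):
    g=cv2.cvtColor(f['pixels'],cv2.COLOR_RGB2GRAY)
    m=np.zeros_like(g);x0,y0,x1,y1=roi
    m[y0:y1,x0:x1]=(g[y0:y1,x0:x1]>thr)*255
    cs,_=cv2.findContours(m,cv2.RETR_EXTERNAL,cv2.CHAIN_APPROX_NONE)
    out=[]
    for c in cs:
        a=cv2.contourArea(c)
        if a<amin: continue
        M=cv2.moments(c);out.append((M['m10']/M['m00'],M['m01']/M['m00'],a,c))
    return out
E
python3 - <<'E'
from h import *
ft=dict(np.load('pics/top0.npz'));fs=dict(np.load('pics/side0.npz'))
for f in(ft,fs):
    g=cv2.cvtColor(f['pixels'],cv2.COLOR_RGB2GRAY)
    print([g[y,x] for x,y in ((346,204),(290,227),(260,162),(247,218))])
for thr in(120,140):
  print(thr)
  for f,roi in((ft,(230,145,430,275)),(fs,(200,150,340,250))):
    for b in blobs(f,roi,thr):print(np.round(b[:3],1))
    print()
E
```

```text
[np.uint8(175), np.uint8(225), np.uint8(170), np.uint8(181)]
[np.uint8(69), np.uint8(25), np.uint8(86), np.uint8(20)]
120
[398.6 256.1 451.5]
[349.7 254.6 431. ]
[289.5 226.7 699. ]
[246.5 217.7 341.5]
[400.5 205.7 415.5]
[345.6 203.8 408.5]
[298.4 173.4 387. ]
[368.  162.3 406. ]
[258.7 164.8 373. ]

[273.6 234.7 230.5]
[288.  215.9 362. ]
[228.7 210.9 214. ]
[241.3 191.7 137.5]
[274.5 185.3 152.5]
[317.9 185.7 158.5]
[322.6 158.7 123.5]
[245.5 166.1 133. ]
[283.6 158.  116. ]

140
[398.7 255.9 408. ]
[349.7 254.5 401.5]
[289.5 226.8 673. ]
[246.5 217.7 318. ]
[400.6 205.5 375.5]
[345.8 203.5 373. ]
[298.3 173.4 360.5]
[367.9 162.4 366. ]
[258.5 164.5 333. ]

[273.2 231.8 170. ]
[287.8 216.  342.5]
[227.9 211.2 185.5]
[241.1 191.7 121. ]
[275.1 185.3 135. ]
[318.1 185.8 147. ]
[322.4 158.7 110.5]
[283.3 157.9 110. ]
[245.2 166.4 118.5]
```

```bash
python3 - <<'E'
from h import *
ft=dict(np.load('pics/top0.npz'));fs=dict(np.load('pics/side0.npz'))
for n,u,v in [('pad',(289.5,226.8),(287.9,216)),('post',(246.5,217.7),(273.4,231.8)),
 ('A far left',(345.7,203.6),(274.8,185.3)),('B far right',(400.5,205.6),(283.5,158)),('C near left',(349.7,254.5),(318,185.8)),('D near right',(398.65,256),(322.5,158.7))]:
    print(n,tri(ft,fs,u,v).round(4))
# plates yaw/size
for b in blobs(ft,(330,180,430,275),140,300):
    print(np.round(b[:2],1),cv2.minAreaRect(b[3]))
g=cv2.imread('pics/side0.png')
S=cv2.resize(g[220:255,255:295],None,fx=14,fy=14,interpolation=cv2.INTER_NEAREST);cv2.imwrite('pics/s2.png',S)
S=cv2.resize(g[145:200,255:340],None,fx=9,fy=9,interpolation=cv2.INTER_NEAREST);cv2.imwrite('pics/s3.png',S)
E
```

```text
pad [ 0.5323 -0.0233  0.0135]
post [0.5543 0.1044 0.0537]
A far left [ 0.6078 -0.1934  0.0073]
B far right [ 0.6035 -0.356   0.0234]
C near left [ 0.4531 -0.2052  0.0161]
D near right [ 0.4518 -0.3442  0.044 ]
[398.7 255.9] ((398.71783447265625, 255.82179260253906), (17.114639282226562, 26.96550941467285), 5.710593223571777)
[349.7 254.5] ((349.7538757324219, 254.53079223632812), (16.641006469726562, 26.459199905395508), 19.440034866333008)
[400.6 205.5] ((400.7836608886719, 205.3960723876953), (26.15865707397461, 16.189884185791016), 77.00537872314453)
[345.8 203.5] ((345.5487976074219, 203.43902587890625), (25.730548858642578, 16.675161361694336), 83.6598129272461)
```

View pics/s3.png

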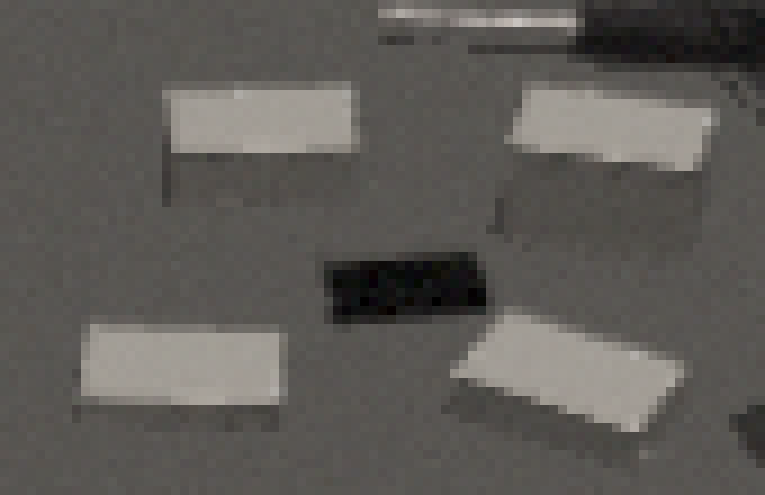

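View pics/s2.png

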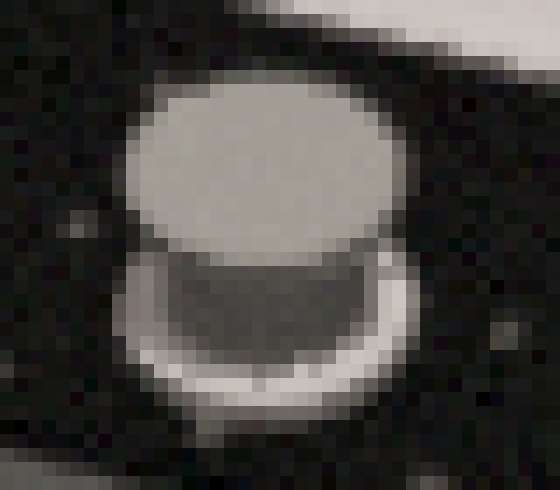

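```bash
python3 - <<'E'
from h import *
ft=dict(np.load('pics/top0.npz'));fs=dict(np.load('pics/side0.npz'))
def cen(f,u,z):return toplane(f,u,z)[0].round(4)
for n,u,v,z in [('pad',(289.5,226.8),(287.9,216),.018),('post',(246.5,217.7),(273.4,231.8),.058),
 ('A',(345.7,203.6),(274.8,185.3),.012),('B',(400.5,205.6),(283.5,158),.028)]:
    print(n,cen(ft,u,z),cen(fs,v,z))
def yaw(f,c,z):
    p=toplane(f,c.reshape(-1,2),z)[:,:2].astype(np.float32)*1000
    r=cv2.minAreaRect(p);b=cv2.boxPoints(r);e=max((b[1]-b[0],b[2]-b[1]),key=lambda v:v@v)
    return np.array(r[0]).round(1),np.array(r[1]).round(1),np.degrees(np.arctan2(e[1],e[0])).round(2)
for b in blobs(ft,(270,180,430,275),140,350):
    z=.012 if b[0]<348 else .028
    if b[0]<300:z=.018
    print(np.round(b[:2],1),z,yaw(ft,b[3],z))
# laser: dark mask
g=cv2.cvtColor(ft['pixels'],cv2.COLOR_RGB2GRAY)
m=np.zeros_like(g);m[195:290,150:195]=(g[195:290,150:195]<40)*255
cs,_=cv2.findContours(m,cv2.RETR_EXTERNAL,cv2.CHAIN_APPROX_NONE)
c=max(cs,key=cv2.contourArea);print(cv2.minAreaRect(c),cv2.contourArea(c));print(yaw(ft,c,.035))
im=cv2.imread('pics/top0.png');cv2.imwrite('pics/l.png',cv2.resize(im[190:295,140:205],None,fx=5.5,fy=5.5,interpolation=cv2.INTER_CUBIC))
E
```

```text
pad [ 0.5321 -0.0233  0.018 ] [ 0.5313 -0.018   0.018 ]
post [0.5527 0.1039 0.058 ] [0.5547 0.1091 0.058 ]
A [ 0.6073 -0.1927  0.012 ] [ 0.6064 -0.1869  0.012 ]
B [ 0.6029 -0.3548  0.028 ] [ 0.6023 -0.3487  0.028 ]
[398.7 255.9] 0.028 (array([ 452.9, -348.3]), array([50.3, 80.4]), np.float32(-5.66))
[349.7 254.5] 0.028 (array([ 453.2, -203.6]), array([49. , 78.6]), np.float32(-18.92))
[289.5 226.8] 0.018 (array([532.3, -23.1]), array([72. , 91.9]), np.float32(-10.06))
[400.6 205.5] 0.028 (array([ 603.5, -355.5]), array([78.6, 49. ]), np.float32(13.73))
[345.8 203.5] 0.012 (array([ 607.9, -192.3]), array([78.5, 50.7]), np.float32(6.59))
((172.5, 244.0), (62.0, 17.0), 90.0) 797.5
(array([472.3, 322.9]), array([184.3,  50.6]), np.float32(2.79))
```

View pics/l.png

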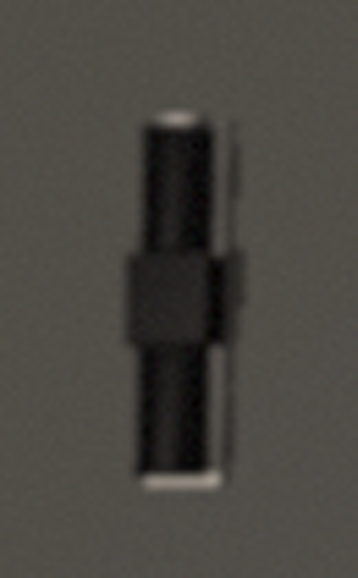

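```bash
python3 -m jog '[[[0.049,0.036,0,0,0,-0.01,1],[0.049,0.036,0,0,0,-0.01,1],[0.049,0.036,0,0,0,-0.01,1],[0.049,0.036,0,0,0,-0.01,1],[0.049,0.036,0,0,0,-0.01,1],[0.049,0.036,0,0,0,-0.01,1],[0.049,0.036,0,0,0,-0.01,1],[0.049,0.036,0,0,0,-0.01,1],[0,0,0,0,0,0,1],[0,0,0,0,0,0,1]]]' 30
python3 - <<'E'
from h import *
s=monitor.get_state();print(s['t'],s['eef_pos'],s['ee_rot'],s['force'])
f=save('wrist','w1');print(f['K'].tolist(),f['hand_eye'].round(3).tolist())
E
```

```text
t: 1.35
eef_pos: [0.6041, -0.3523, 0.2508]
ee_rot: [-3.14, -0.001, 1.812]
force: [-0.8, -0.3, 1.1]
width: 0.0877
1.35 [ 0.60410169 -0.35234927  0.250826  ] [-3.14041938e+00 -6.72316998e-04  1.81153873e+00] [-0.82402441 -0.28919607  1.05531708]
[[343.3938504796188, 0.0, 279.73784679551085], [0.0, 343.3938504796188, 208.23388428639637], [0.0, 0.0, 1.0]] [[1.0, -0.0, -0.001, 0.0], [0.0, 0.966, 0.257, -0.069], [0.0, -0.257, 0.966, -0.133], [0.0, 0.0, 0.0, 1.0]]
```

View pics/w1.png

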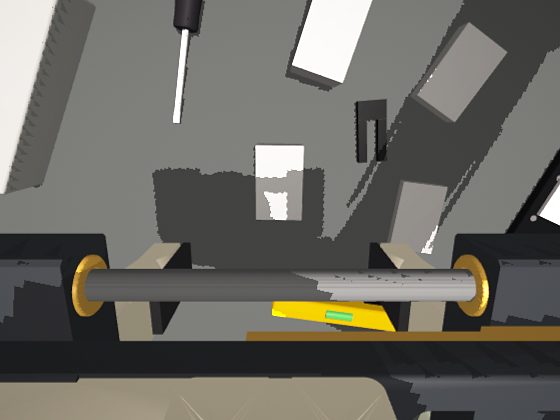

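```bash
cat >> h.py <<'E'
from scipy.spatial.transform import Rotation as Rn
def wview(f,s):
    T=np.eye(4);T[:3,:3]=Rn.from_euler('xyz',s['ee_rot']).as_matrix();T[:3,3]=s['eef_pos']
    f=dict(f);f['view']=np.linalg.inv(T@f['hand_eye']);return f
def wrist(name):
    s=monitor.get_state();f=save('wrist',name);return wview(f,s),s
def rect(p):
    p=(p[:,:2]*1000).astype(np.float32);r=cv2.minAreaRect(p);b=cv2.boxPoints(r);e=max((b[1]-b[0],b[2]-b[1]),key=lambda v:v@v)
    return np.round(r[0],1),np.round(r[1],1),round(float(np.degrees(np.arctan2(e[1],e[0]))),2)
E
python3 - <<'E'
from h import *
s=monitor.get_state()
f=wview(dict(np.load('pics/w1.npz')),s)
g=cv2.cvtColor(f['pixels'],cv2.COLOR_RGB2GRAY)
print(g[160,250:310:3],g[140:230:4,280],g[182,245:262],g[182,297:312],g[214:230,280])
for thr in(105,125,140):
  for b in blobs(f,(215,120,330,235),thr,800):
    print(thr,np.round(b[:3],1),rect(toplane(f,b[3].reshape(-1,2),.028)))
print(toplane(f,[[255,145],[303,145],[303,220],[256,220]],.028).round(4))
E
```

```text
[128 130 253 250 251 251 251 250 251 251 251 251 251 251 251 251 251 252
 122 128] [128  86 251 251 251 251 251 250 250 252 156 156 156 204 248 248 248 248
 247 247  73  66  66] [ 67  67  67  66  67  67  66  67  65  63  99 154 160 158 159 159 158] [156 156 157 156 161 123  76  64  66  66  66  66  67  67  66] [247 247 247 247 251 252  73  63  67  66  66  66  67  67  66  67]
105 [ 275.5  160.9 8330. ] (array([ 599.2, -360.6]), array([120.9, 121.5]), -76.29)
125 [ 275.2  160.4 8081. ] (array([ 599.2, -360.6]), array([120.9, 121.5]), -76.29)
140 [ 278.7  181.2 3404.5] (array([ 601.4, -354. ]), array([79.8, 50.3]), 12.66)
[[ 0.5689 -0.387   0.028 ]
 [ 0.5573 -0.3393  0.028 ]
 [ 0.6347 -0.319   0.028 ]
 [ 0.6468 -0.3684  0.028 ]]
```

```bash
python3 -m jog '[[[-0.003,-0.002,-0.05,0,0,-0.018,1],[0,0,-0.05,0,0,0,1],[0,0,-0.05,0,0,0,1],[0,0,-0.035,0,0,0,1],[0,0,-0.02,0,0,0,1],[0,0,-0.013,0,0,0,1],[0,0,0,0,0,0,1],[0,0,0,0,0,0,0],[0,0,0,0,0,0,0],[0,0,0,0,0,0,0],[0,0,0,0,0,0,0],[0,0,0,0,0,0,0]]]' 30
```

```text
t: 2.9
eef_pos: [0.6012, -0.3546, 0.0338]
ee_rot: [3.141, -0.0, 1.793]
force: [0.1, 1.2, 2.9]
width: 0.0499
```

```bash
python3 -m jog '[[[0,0,0.02,0,0,0,0],[0,0,0.04,0,0,0,0],[0,0,0.05,0,0,0,0],[0,0.02,0.05,0,0,0,0],[0,0.045,0.03,0,0,-0.05,0],[0,0.05,0,0,0,-0.06,0],[0,0.05,0,0,0,-0.06,0],[0,0.05,0,0,0,-0.06,0],[0,0.05,0,0,0,-0.06,0],[0,0.04,0,0,0,-0.06,0],[0,0.015,0,0,0,-0.047,0],[0,0,0,0,0,0,0],[0,0,0,0,0,0,0]]]'
python3 - <<'E'
from h import *
f,s=wrist('w2');print(s['t'],s['eef_pos'],s['ee_rot'],s['width'],s['force'])
E
```

```text
t: 4.53
eef_pos: [0.601, -0.0351, 0.2241]
ee_rot: [3.141, -0.0, 1.396]
force: [0.2, -0.4, -2.6]
width: 0.0496
4.525 [ 0.60102622 -0.0351363   0.22409526] [ 3.14131595e+00 -3.56071287e-05  1.39631366e+00] 0.04955786493487965 [ 0.1531885  -0.3928824  -2.63536446]
```

View pics/w2.png

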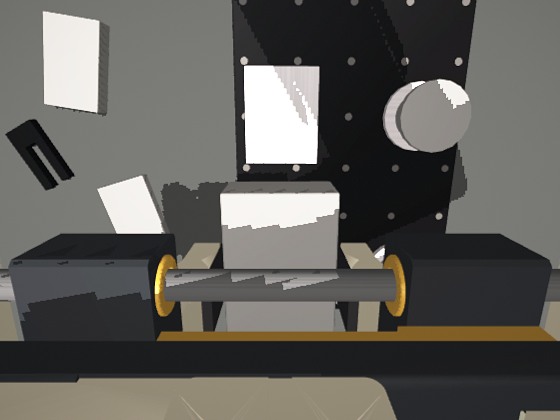

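```bash
python3 - <<'E'
from h import *
s=monitor.get_state();f=wview(dict(np.load('pics/w2.npz')),s)
g=cv2.cvtColor(f['pixels'],cv2.COLOR_RGB2GRAY)
for b in blobs(f,(238,58,330,172),130,800): print(np.round(b[:3],1),rect(toplane(f,b[3].reshape(-1,2),.018)))
for b in blobs(f,(370,70,480,162),90,800): print(np.round(b[:3],1),rect(toplane(f,b[3].reshape(-1,2),.058)))
print(g[175:200,280])
c=cv2.resize(f['pixels'][60:170,370:485,::-1],None,fx=5,fy=5);cv2.imwrite('pics/c3.png',c)
E
```

```text
[ 280.8  113.9 7049.5] (array([531.6, -22.8]), array([72.4, 90.1]), -10.06)
[ 436.   116.2 6338. ] (array([560.1, 101.8]), array([80.3, 76.2]), 88.42)
[ 22  22  20  22  19  22  59 106 103 103 103 104 103 105 100  85  82 108
 191 239 246 246 246 246 246]
```

View pics/c3.png

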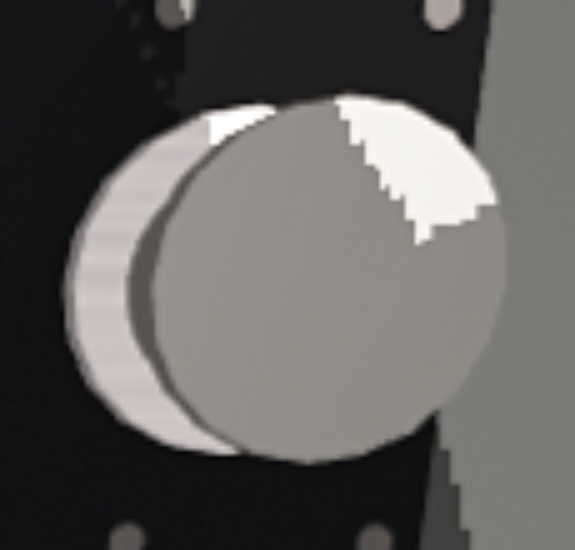

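```bash
python3 -m jog '[[[-0.0235,0.004,0,0,0,0,0],[-0.0235,0.004,0,0,0,0,0],[-0.0235,0.0043,-0.03,0,0,0,0],[0,0,-0.05,0,0,0,0],[0,0,-0.04,0,0,0,0],[0,0,-0.03,0,0,0,0],[0,0,-0.015,0,0,0,0],[0,0,-0.004,0,0,0,0],[0,0,0,0,0,0,0],[0,0,-0.003,0,0,0,0],[0,0,0,0,0,0,0]]]'
```

```text
t: 5.95
eef_pos: [0.5309, -0.0224, 0.0521]
ee_rot: [3.141, -0.0, 1.396]
force: [-0.1, -0.4, -3.1]
width: 0.0494
```

```bash
python3 -m jog '[[[0,0,-0.0005,0,0,0,0],[0,0,0,0,0,0,0.75],[0,0,0,0,0,0,1],[0,0,0,0,0,0,1],[0,0,0.02,0,0,0,1],[0,0,0.05,0,0,0,1],[0.015,-0.03,0.06,0,0,0,1],[0.06,-0.06,0.04,0,0,0.05,1],[0.03,-0.06,0,0,0,0.05,1],[0.01,-0.02,0,0,0,0.05,1],[0,0,0,0,0,0.05,1],[0,0,0,0,0,0.05,1],[0,0,0,0,0,0.04,1],[0,0,0,0,0,0,1]]]'
python3 - <<'E'
from h import *
f,s=wrist('w3');print(s['t'],s['eef_pos'],s['ee_rot'],s['width'],s['force'])
f=save('top','t3')
E
```

```text
t: 7.7
eef_pos: [0.6222, -0.1656, 0.202]
ee_rot: [-3.141, -0.0, 1.685]
force: [-0.2, -0.2, -1.1]
width: 0.0879
7.7 [ 0.62216393 -0.16563717  0.20204044] [-3.14125972e+00 -7.83510353e-05  1.68523854e+00] 0.08789634593773628 [-0.21510626 -0.16224258 -1.11006431]
```

View pics/w3.png

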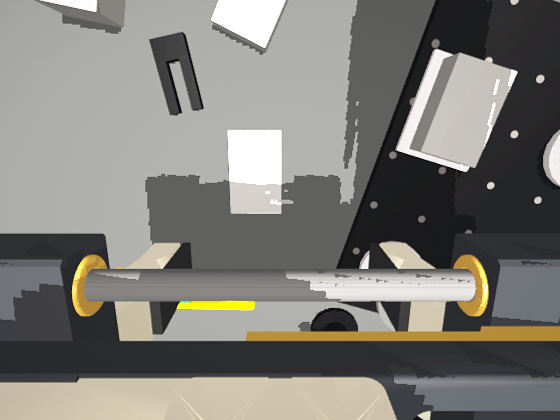

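```bash
python3 - <<'E'
from h import *
s=monitor.get_state();f=wview(dict(np.load('pics/w3.npz')),s)
print(toplane(f,[[228,130],[281.5,130],[281.5,213.5],[231,213]],.012).round(4))
for thr in(165,180):
  for b in blobs(f,(215,115,295,230),thr,800): print(np.round(b[:3],1),rect(toplane(f,b[3].reshape(-1,2),.012)))
g=cv2.cvtColor(f['pixels'],cv2.COLOR_RGB2GRAY)
print(g[150,220:290:2],g[200,220:290:2])
t=dict(np.load('pics/t3.npz'));cv2.imwrite('pics/t3c.png',cv2.resize(t['pixels'][190:265,225:330,::-1],None,fx=7,fy=7,interpolation=cv2.INTER_CUBIC))
E
```

```text
[[ 0.57   -0.219   0.012 ]
 [ 0.5645 -0.1702  0.012 ]
 [ 0.6436 -0.1611  0.012 ]
 [ 0.6487 -0.2102  0.012 ]]
[ 254.9  159.7 6835. ] (array([ 600.1, -192.1]), array([92.4, 75.3]), 6.5)
[ 254.8  170.4 4338. ] (array([ 606.2, -191. ]), array([80.1, 49.9]), 6.56)
[179 178 178 177 255 255 255 255 255 255 255 255 255 255 255 255 255 255
 255 255 255 255 255 255 255 255 255 255 255 255 255 166 178 178 178] [ 97  96  97  97  95 195 209 209 209 209 209 209 209 209 209 209 209 209
 209 209 209 209 209 209 209 204 255 201 255 207 211 176 184 184 185]
```

View pics/t3c.png

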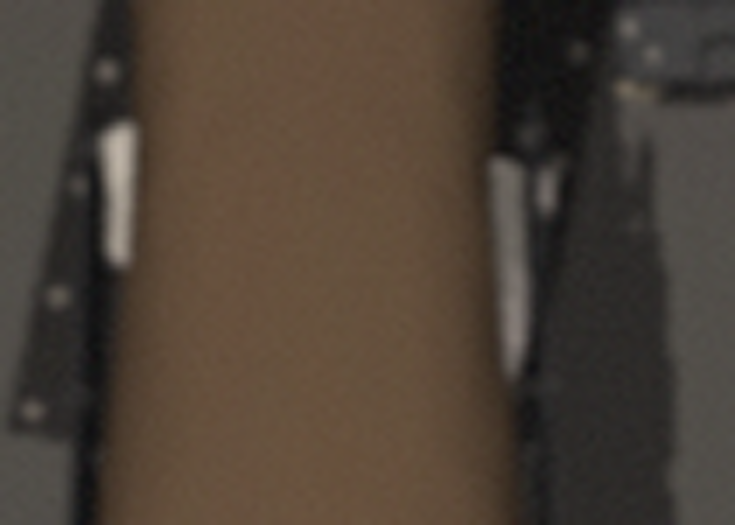

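```bash
python3 -m jog '[[[-0.016,-0.0255,-0.03,0,0,0,1],[0,0,-0.05,0,0,0,1],[0,0,-0.05,0,0,0,1],[0,0,-0.025,0,0,0,1],[0,0,-0.014,0,0,0,1],[0,0,-0.005,0,0,0,1],[0,0,0,0,0,0,1],[0,0,0,0,0,0,0],[0,0,0,0,0,0,0],[0,0,0,0,0,0,0],[0,0,0,0,0,0,0],[0,0,0,0,0,0,0]]]' 30
```

```text
t: 9.3
eef_pos: [0.6063, -0.1911, 0.0284]
ee_rot: [3.141, 0.0, 1.686]
force: [-0.9, 0.2, 1.3]
width: 0.0495
```

```bash
python3 -m jog '[[[0,0,0.02,0,0,0,0],[0,0,0.05,0,0,0,0],[0,0,0.05,0,0,0,0],[0,0.016,0.05,0,0,-0.04,0],[-0.005,0.035,0.026,0,0,-0.05,0],[0,0.035,0,0,0,-0.05,0],[0,0.035,0,0,0,-0.05,0],[0,0.035,0,0,0,-0.05,0],[0,0,0,0,0,-0.05,0],[0,0,0,0,0,0,0],[0,0,0,0,0,0,0]]]'
python3 - <<'E'
from h import *
f,s=wrist('w4');print(s['t'],s['eef_pos'],s['ee_rot'],s['width'],s['force'])
g=cv2.cvtColor(f['pixels'],cv2.COLOR_RGB2GRAY);print(g[170:205,280],g[100,235:330:2])
for thr in (150,200,):
  for b in blobs(f,(235,40,335,178),thr,800): print(np.round(b[:3],1),rect(toplane(f,b[3].reshape(-1,2),.046)))
E
```

```text
t: 10.68
eef_pos: [0.6011, -0.0354, 0.224]
ee_rot: [-3.141, 0.0, 1.396]
force: [1.0, -0.3, -2.0]
width: 0.0496
10.675 [ 0.60108083 -0.03541321  0.22404984] [-3.14118002e+00  1.14390020e-04  1.39622628e+00] 0.04957300742916746 [ 1.04733131 -0.26169724 -2.00496469]
[ 36  35  33  20  22  21  22  22  21  21  17  40  88 101  92 102 159 238
 245 247 247 247 246 247 247 246 247 246 246 246 246 246 246 246 246] [ 60  46  46  45  41 255 255 255 255 249 251 251 251 251 251 251 251 251
 251 251 251 251 251 251 251 251 251 251 251 251 252 203 204 159 160 161
 159 179 209 205 207 212  53  22  22  22  22  23]
[ 281.1  114.2 6990. ] (array([532. , -22.8]), array([66.7, 81.9]), -10.02)
[ 281.1  114.2 6899.5] (array([532.2, -21.7]), array([64.1, 81.9]), -10.02)
```

View pics/w4.png

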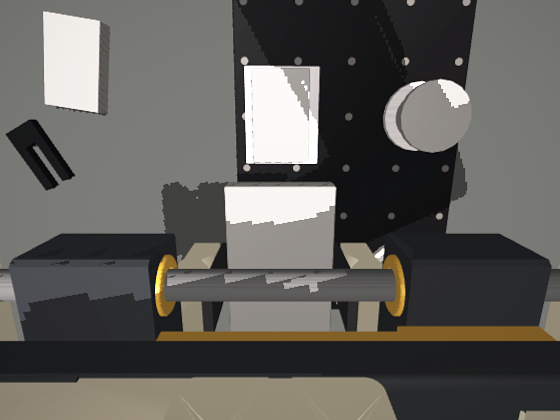

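```bash
python3 - <<'E'
from h import *
f=dict(np.load('pics/w4.npz'));c=f['pixels'][60:172,238:326,::-1].astype(float)
c=np.clip((c-120)*1.9,0,255).astype(np.uint8)
cv2.imwrite('pics/c4.png',cv2.resize(c,None,fx=5.3,fy=5.3,interpolation=cv2.INTER_NEAREST))
E
```

```text
(no output)
```

View pics/c4.png

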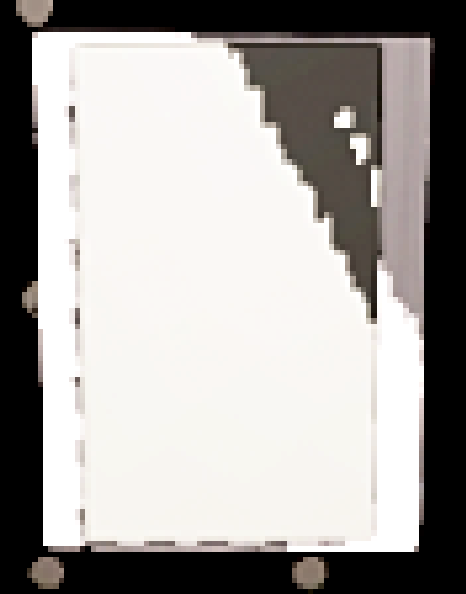

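```bash
python3 - <<'E'
from h import *
s=monitor.get_state();f=wview(dict(np.load('pics/w4.npz')),s)
p=toplane(f,[[253.1,68.5],[309.7,68.5],[308.9,161.9],[254.2,161.9]],.046);print(p.round(4),p.mean(0),rect(p))
E
```

```text
[[ 0.4897 -0.0386  0.046 ]
 [ 0.4981  0.0086  0.046 ]
 [ 0.576  -0.0042  0.046 ]
 [ 0.5673 -0.0529  0.046 ]] [ 0.53277573 -0.02177256  0.046     ] (array([532.8, -21.7]), array([49.5, 78.9]), -10.05)
```

```bash
python3 -m jog '[[[-0.0235,0.0045,0,0,0,0,0],[-0.0235,0.0045,0,0,0,0,0],[-0.0224,0.004,-0.03,0,0,0,0],[0,0,-0.05,0,0,0,0],[0,0,-0.035,0,0,0,0],[0,0,-0.02,0,0,0,0],[0,0,-0.010,0,0,0,0],[0,0,-0.004,0,0,0,0],[0,0,0,0,0,0,0],[0,0,-0.0008,0,0,0,0],[0,0,0,0,0,0,0]]]'
```

```text
t: 12.1
eef_pos: [0.5321, -0.022, 0.075]
ee_rot: [3.141, -0.0, 1.396]
force: [-0.1, 0.6, -1.5]
width: 0.0493
```

```bash
python3 -m jog '[[[0,0,-0.0008,0,0,0,0],[0,0,0,0,0,0,0.75],[0,0,0,0,0,0,1],[0,0,0,0,0,0,1],[0,0,0.02,0,0,0,1],[0,0,0.05,0,0,0,1],[0,0.02,0.06,0,0,0,1],[0,0.055,0.06,0,0,0.035,1],[0,0.055,0.03,0,0,0.035,1],[0,0.055,0,0,0,0.035,1],[0,0.055,0,0,0,0.035,1],[0,0.05,0,0,0,0.035,1],[0,0.04,0,0,0,0,1],[0,0,0,0,0,0,1],[0,0,0,0,0,0,1]]]'
python3 - <<'E'
from h import *
f,s=wrist('w5');print(s['t'],s['eef_pos'],s['ee_rot'],s['q'],s['force'])
f=save('top','t5')
cv2.imwrite('pics/t5c.png',cv2.resize(f['pixels'][140:290,215:430,::-1],None,fx=3.6,fy=3.6,interpolation=cv2.INTER_CUBIC))
E
```

```text
t: 13.98
eef_pos: [0.5316, 0.2946, 0.2786]
ee_rot: [-3.141, 0.001, 1.571]
force: [-0.3, -0.6, 0.4]
width: 0.0877
13.975 [0.53162196 0.29458666 0.27859824] [-3.14100246e+00  5.97174476e-04  1.57098709e+00] [ 8.27048013e-01  2.33508417e-01 -1.01515995e-01 -3.16155935e-05
 -1.23661099e+00 -2.39764337e+00] [-0.33473423 -0.61972244  0.40839641]
```

View pics/w5.png

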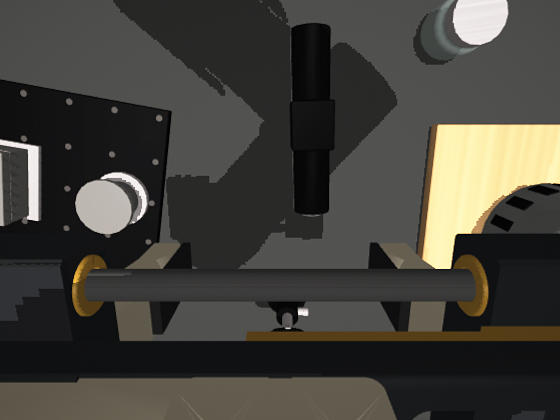

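View pics/t5c.png

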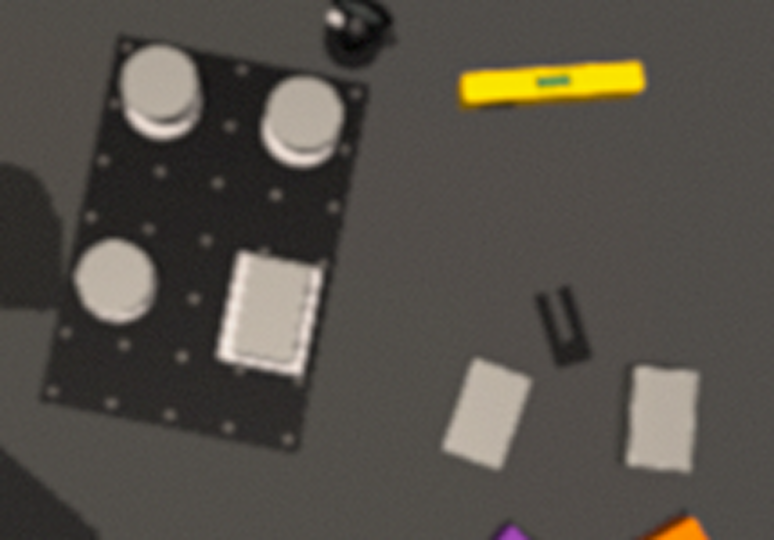

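```bash
python3 - <<'E'
from h import *
s=monitor.get_state();f=wview(dict(np.load('pics/w5.npz')),s)
c=f['pixels'][15:225,275:355,::-1].astype(float);c=np.clip(c*3,0,255).astype(np.uint8)
cv2.imwrite('pics/c5.png',cv2.resize(c,None,fx=2.8,fy=2.8,interpolation=cv2.INTER_NEAREST))
g=cv2.cvtColor(f['pixels'],cv2.COLOR_RGB2GRAY)
m=np.zeros_like(g);m[15:225,280:345]=(g[15:225,280:345]<25)*255
for v in (40,60,80,120,135,170,190,205):
    u=np.nonzero(m[v])[0];print(v,u.min(),u.max(),len(u))
e=[toplane(f,u,.056)[0].round(4) for u in [[290,100],[335,100],[335,150],[290,150],[312.5,125]]];print(e)
E
```

```text
40 292 329 38
60 292 329 38
80 292 329 38
120 290 334 45
135 290 333 44
170 294 328 35
190 294 328 35
205 295 328 34
[array([0.4462, 0.3044, 0.056 ]), array([0.4462, 0.3489, 0.056 ]), array([0.4952, 0.3509, 0.056 ]), array([0.4952, 0.3047, 0.056 ]), array([0.4702, 0.3272, 0.056 ])]
```

View pics/c5.png

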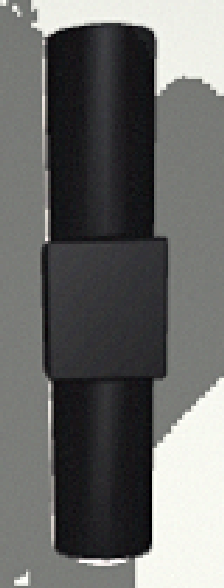

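```bash
python3 - <<'E'
from h import *
s=monitor.get_state();f=wview(dict(np.load('pics/w5.npz')),s)
p=toplane(f,[[310.5,40],[311.2,205]],.035);print(p,np.degrees(np.arctan2(*(p[1]-p[0])[[1,0]])))
p=toplane(f,[[292.5,100.7],[334.5,100.7],[333.7,150],[292.7,150]],.056);print(p.mean(0),p)
E
```

```text
[[0.38765721 0.32520902 0.035     ]
 [0.55882632 0.32972882 0.035     ]] 1.512570905322661
[0.47102621 0.32808138 0.056     ] [[0.44683254 0.30686024 0.056     ]
 [0.44688397 0.34844964 0.056     ]
 [0.49521954 0.3495482  0.056     ]
 [0.49516879 0.30746743 0.056     ]]
```

```bash
python3 -m jog '[[[-0.03,0.0167,-0.03,0,0,0.026,1],[-0.0305,0.0167,-0.04,0,0,0,1],[0,0,-0.05,0,0,0,1],[0,0,-0.05,0,0,0,1],[0,0,-0.04,0,0,0,1],[0,0,-0.0236,0,0,0,1],[0,0,0,0,0,0,1],[0,0,0,0,0,0,0],[0,0,0,0,0,0,0],[0,0,0,0,0,0,0],[0,0,0,0,0,0,0],[0,0,0,0,0,0,0],[0,0,0,0,0,0,0]]]' 45
```

```text
t: 15.7
eef_pos: [0.4713, 0.328, 0.0456]
ee_rot: [3.142, 0.0, 1.597]
force: [-1.3, -1.4, 4.4]
width: 0.0435
```

```bash
python3 -m jog '[[[0,0,0.01,0,0,0,0],[0,0,0.03,0,0,0,0],[0,0,0.05,0,0,0,0],[0,0,0.05,0,0,0,0],[0,0,0.05,0,0,0,0],[0.0072,-0.0287,0.01,0,0,0.137,0],[0.0072,-0.0287,0,0,0,0.137,0],[0.0072,-0.0287,0,0,0,0.137,0],[0.0072,-0.0287,0,0,0,0.137,0],[0.0072,-0.0287,0,0,0,0.137,0],[0.0072,-0.0287,0,0,0,0.137,0],[0.0072,-0.0287,0,0,0,0.137,0],[0.0072,-0.0287,0,0,0,0.137,0],[0.0072,-0.0287,0,0,0,0.137,0],[0.0072,-0.0287,0,0,0,0.137,0],[0,0,0,0,0,0,0],[0,0,0,0,0,0,0],[0,0,0,0,0,0,0]]]'
python3 - <<'E'
from h import *
f,s=wrist('w6');print(s['q'])
f=save('side','s6')
E
```

```text
t: 17.95
eef_pos: [0.543, 0.0417, 0.2452]
ee_rot: [3.141, -0.0, 2.966]
force: [-0.9, 0.6, -6.9]
width: 0.0437
[ 4.36356788e-01  1.49303917e-01 -2.85699247e-01 -3.86297302e-04
 -1.13605749e+00 -6.11400669e-01]
```

View pics/w6.png

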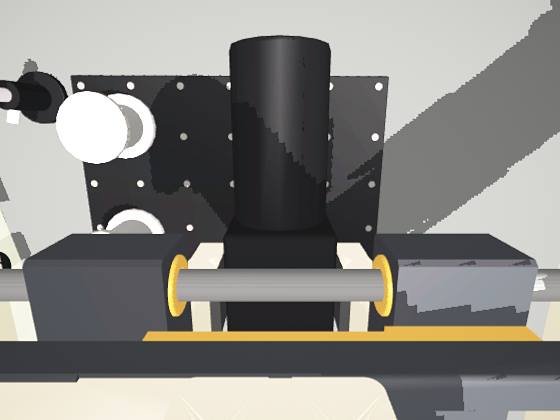

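View pics/s6.png

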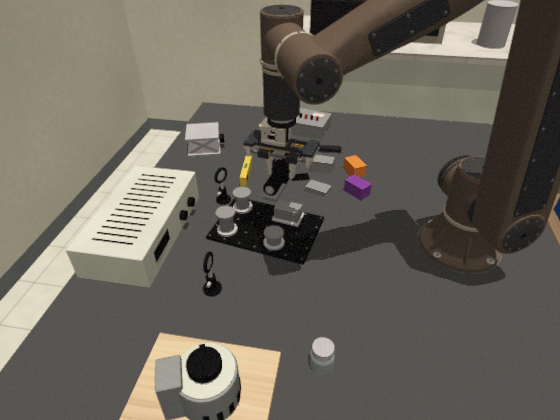

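```bash
python3 -m jog '[[[0,0,-0.03,0,0,0,0],[0,0,-0.03,0,0,0,0],[0,0,-0.03,0,0,0,0],[0,0,-0.02,0,0,0,0],[0,0,-0.015,0,0,0,0],[0,0,-0.01,0,0,0,0],[0,0,-0.004,0,0,0,0],[0,0,0,0,0,0,0],[0,0,-0.001,0,0,0,0],[0,0,0,0,0,0,0]]]'
```

```text
t: 19.3
eef_pos: [0.5435, 0.0412, 0.1057]
ee_rot: [3.141, 0.001, 2.967]
force: [-0.0, 0.8, -6.0]
width: 0.0438
```

```bash
python3 -m jog '[[[0,0,-0.001,0,0,0,0],[0,0,-0.0005,0,0,0,0],[0,0,0,0,0,0,0]]]'; python3 -m jog '[[[0,0,-0.0005,0,0,0,0],[0,0,0,0,0,0,0]]]'
```

```text
t: 19.68
eef_pos: [0.5433, 0.0411, 0.1038]
ee_rot: [-3.142, -0.0, 2.967]
force: [0.2, -0.8, -6.8]
width: 0.0438
t: 19.92
eef_pos: [0.5434, 0.0412, 0.1036]
ee_rot: [3.142, 0.0, 2.967]
force: [-0.3, 1.4, -2.1]
width: 0.0438
```

```bash
python3 - <<'E'
from h import *
f=save('side','s7');cv2.imwrite('pics/s7c.png',cv2.resize(f['pixels'][140:260,200:340,::-1],None,fx=5,fy=5,interpolation=cv2.INTER_CUBIC))
E
```

```text
(no output)
```

View pics/s7c.png

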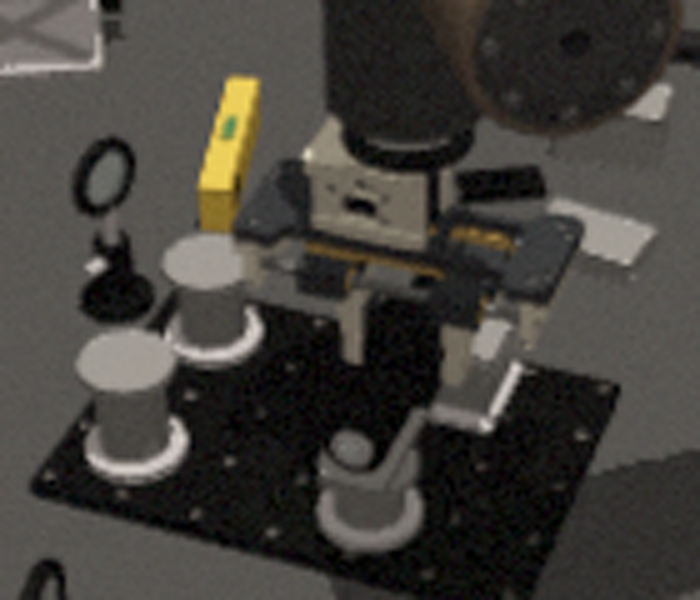

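```bash
python3 -m jog '[[[0,0,0,0,0,0,0.6],[0,0,0,0,0,0,0.8],[0,0,0,0,0,0,1],[0,0,0,0,0,0,1],[0,0,0,0,0,0,1],[0,0,0.02,0,0,0,1],[0,0,0.03,0,0,0,1],[0,0,0.05,0,0,0,1],[0,0,0.05,0,0,0,1],[0,0,0.03,0,0,0,1],[-0.02,-0.06,0,0,0,0,1],[-0.02,-0.06,0,0,0,0,1],[-0.02,-0.06,0,0,0,0,1],[-0.01,-0.06,0,0,0,0,1],[0,-0.06,0,0,0,0,1],[0,-0.05,0,0,0,0,1],[0,0,0,0,0,0,1],[0,0,0,0,0,0,1]]]'
python3 - <<'E'
from h import *
f=save('side','s8');cv2.imwrite('pics/s8c.png',cv2.resize(f['pixels'][140:260,200:340,::-1],None,fx=5,fy=5,interpolation=cv2.INTER_CUBIC))
f=save('top','t8');cv2.imwrite('pics/t8c.png',cv2.resize(f['pixels'][140:290,215:345,::-1],None,fx=4,fy=4,interpolation=cv2.INTER_CUBIC))
E
```

```text
t: 22.22
eef_pos: [0.4737, -0.3067, 0.283]
ee_rot: [3.141, -0.001, 2.966]
force: [-0.4, 0.9, 0.5]
width: 0.0876
```

View pics/s8c.png

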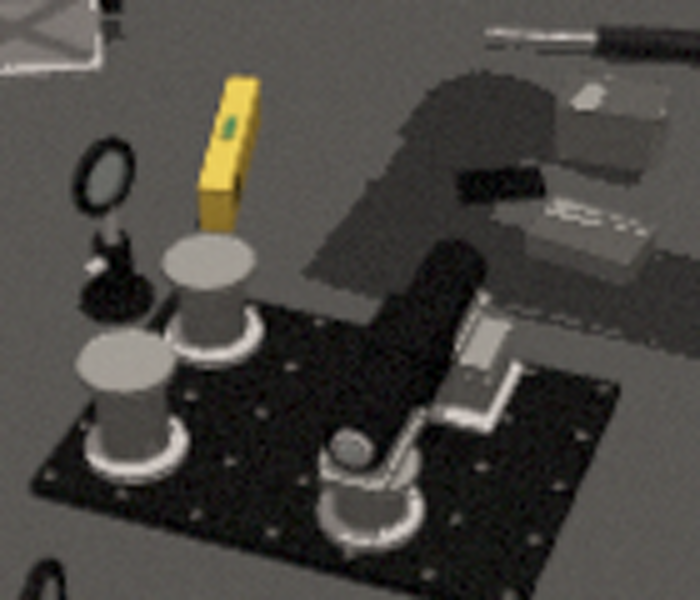

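View pics/t8c.png

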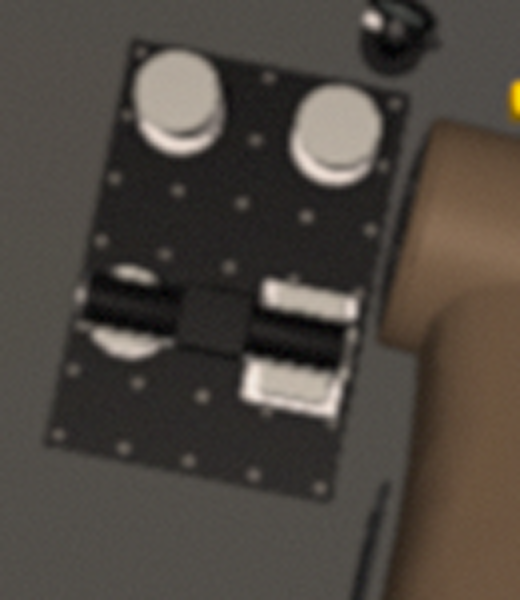

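```bash
python3 - <<'E'
from h import *
f=dict(np.load('pics/t8.npz'))
print(toplane(f,[(268.75,220.2)],.114).round(4),'want ~ .5433 .0412')
a,b=toplane(f,[(215+92/4,140+298/4),(215+340/4,140+340/4)],.09);print(np.degrees(np.arctan2(*(a-b)[[1,0]])),'want ~80')
print(job_done())
E
```

```text
[[0.5416 0.0367 0.114 ]] want ~ .5433 .0412
81.69194593313253 want ~80
the job is handed in; nothing more can be done
None
```

I stacked the 28 mm plate and then the 12 mm plate on the pad and laid the laser head across the stack and the facing post. I then let go, moved the arm clear and handed the job in at about 22 s of the 67 s allowed. No verdict was reported.

- **Post and plates:** the facing post is the low one, 40 mm above the pad. Two-view height checks read every surface about 4.5 mm low. With that offset removed, the two plates measured 12 and 28 mm and the post top 58 mm.
- **Stack:** before I added the 12 mm plate, the 28 mm plate measured about 1–2 mm from the pad's centre. The top view afterwards showed both plates neatly aligned on the pad.
- **Laser head:** when I let go, the gripper position put it within about 1 mm of the midpoint. The last top view put it about 5 mm away and 1.7° off the pad-to-post line; both are inside the 20 mm and 8.6° limits. The two figures disagree by about 5 mm, much like the gap I saw earlier between the top and side cameras.
- **Level and contact:** I judged these only from the pictures, which show the head resting on both the stack and the post, and from the wrist force falling as it touched down.
- **Bystanders:** I went near none of the six. The clamp, level, driver and lens mount look unmoved in the last pictures. I did not check the jar and mirror mount again after releasing the laser head.

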